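# Set the wax pan to warm under the extraction hood

## Robot

A 7-joint arm with a two-finger parallel gripper is mounted at the origin on a cart in front of the work surface, level with it; the furniture and walls round the work are solid. World frame = base frame: x ahead of the robot, y to its left, z up, the work surface at z = 0. Lengths are in mm, angles in rad, forces in N, time in s.
With the tool pointing down it reaches from about 400 to 850 mm from the base axis. Payload 4.5 kg.
Tool frame: the origin (TCP) lies on the mounting face of the last link; the fingertips stand 173 mm ahead of it and the grasp point (between the pads) lies 155 mm ahead of it; z points along the fingers, y is the line along which they close (so a half turn about z gives the same grasp; the last joint's range is limited). The gripper opens to 85 mm and grips with 20 to 120 N. Pads are 22 mm wide; open, the fingers measure 114 mm over their backs; the gripper's body (76 mm by 85 mm) begins 54 mm behind the grasp point. The pads swing forward as they close: fully open they stand 13 mm farther back than shut.
Start: joints at [-1.238, 0.689, -0.195, 1.565, 0.157, 0.902, -0.215], TCP at [183.962, 597.324, 404.717] pointing down, gripper open.
Joint ranges: [-3.01, 3.01], [-0.46, 2.08], [-1.47, 1.51], [0.13, 2.56], [-1, 4.14], [0.04, 2.09], [-2.66, 2.66]. Speed limits (rad/s): [2.57, 2.57, 3.14, 3.14, 3.14, 3.14, 3.14].

## Interface

Orientations are given as a unit quaternion [x, y, z, w].
In Python, from bench import robot gives the robot as it stands.
- The arm moves only by the tool servo_tool, never from a script. Its argument "targets" is a list of rows, each a list of 3 entries, a list of its own where there are three numbers: the turn, a rotation vector about the world's x, y, z in rad, then the shift along the world's x, y, z in m, then the closure, from 0 (fully open) to 1 (shut). In form: [[[rx, ry, rz], [dx, dy, dz], hand], ...]. A call has exactly 8 rows; each row is the pose to reach, as a shift and turn from the pose commanded when the call began; what a row does not reach only later rows make up. A row lasts 1/8 s, in which the tool goes at most 62.5 mm and 10.7 degrees, less where a joint would pass 70% of its speed; a pose out of reach is approached as far as the arm can. A call with a gripper value outside its range is refused whole. The fingers move at their own pace and stop on an object; the grip force is fixed at half the most. Time passes only in rows, so rows that repeat a pose let the fingers close, or fill a call up. It gives the time, the measured TCP pose, the force, the opening and the grip force at its end, in the units of the state.
- robot.read_state(): the state, without advancing time (a new reading comes with each control period).
- robot.capture(name): name is "scene" or "top" or "wrist"; returns a dict with "color" (384x512x3 uint8, red, green, blue), "z_map" (384x512 float32, mm along the optical axis (not along the pixel's ray), 0 where there is no reading), "intrinsics" (3x3 intrinsics, pixels), "pose" (4x4, takes a point from camera to world coordinates); the wrist camera has in their place "T_tool_cam" (4x4, takes a point from camera to tool coordinates, whose origin is the TCP and whose axes are the flange's). Camera axes: x right, y down, z forward; pixel columns grow to the right and rows downward; lengths in mm; the calibration is good to about 2 mm. The wrist camera is an equidistant fisheye: a pixel r from the principal point sees the ray r / f radians off the axis. A picture is of the moment at which its call begins: read the wrist's pose just before it.
- robot.job_done(): hands the job in; it is judged then, once.
The state is a dict: "clock": time; "qpos": joint angles; "dq": joint speeds; "joint_torque": joint torques, N m; "ee_pos": TCP position; "tcp_rot": TCP orientation; "wrist_force": force on the tool from outside, world axes, zero at the start; "torque": the same for the moment, N m; "width": finger opening in mm; "grasp_force": force on a finger pad.
Only numpy, scipy, OpenCV 4.12 (cv2) and the standard library are available. Lean on these libraries where they do the work, as an engineer would, in place of code of your own. Each camera call takes 0.05 s, during which the arm holds its last target. There are 200 camera calls.

## Task

Get the wax warming: put the lid on the wax pan, then slide the covered pan along the glass from the white ring until it stands inside the red heating ring under the extraction hood, keeping it level and never lifting it. Then push the safety knob down, turn it clockwise as far as it goes to switch the heat on and let it spring back up, and last wind the red timer dial about a quarter turn clockwise from its stop. Do not bump the hood or disturb the stone model, the plaster spatula or the dropper bottle.

Things in the scene. Friction and masses are not known exactly. Their poses are not given: they have to be found in the camera images.
- hob: Low warming hob, 240 mm deep (its x) x 340 mm wide (its y) x 50 mm high; fixed. Origin on the bench under its middle; its +x points away from the robot when its yaw is 0. Flat top at 50 mm: black glass with two printed rings side by side, and in front of it (hob -x) a grey control strip with one knob.
- heat_ring (a point): Centre of the red heating ring at the left of the hob's glass, on the surface (50 mm over the bench). The red line's inside diameter is 116 mm; the pan's foot (92 mm) must stand inside it. Flat print, nothing to catch on.
- rest_ring (a point): Centre of the white resting ring at the right of the hob's glass, on the surface; same size, 200 mm to the right of the red ring (hob -y). The pan starts in it. The glass between the rings is flat and free.
- hood_rim (a point): Centre of the lower rim of the fume extraction arm's clear dome, straight above the red ring: rim 230 mm across, 205 mm over the bench (155 mm over the glass). Fixed, solid. An upright gripper on the pan's handle would strike it: lean the gripper outward along the handle, about 40 degrees from vertical.
- hood: The whole extraction arm. Origin at its bench flange (64 mm wide) behind the hob: a 40 mm tube rises from it to 325 mm, then leads 130 mm toward the robot (hob -x) and down to the 60 mm high dome.
- pan_center (a point): Centre of the steel wax pan on its axis, 29 mm over its underside (79 mm over the bench when it stands on the glass). Foot 92 mm, rim 110 mm across, 58 mm high, inside 104 mm wide at the rim, set wax in the lowest 26 mm; about 0.45 kg. z up; the handle points along its own -x.
- pan_handle (a point): Grip point of the pan's black stub handle: 104 mm from the pan's axis along the pan's -x, mid-height of the bar (44 mm over the pan's underside, 94 mm over the bench). A level bar 18 mm wide, 14 mm high, from 60 to 126 mm from the axis; it starts pointing to the right and a little to the front. x points along the handle toward the pan, y across it.
- lid_knob (a point): Centre of the grip of the lid's black knob (22 mm diameter, 18 mm high). Lid: steel disc 112 mm across, 0.13 kg, with a 93 mm wide, 5 mm deep lip below that drops inside the pan's rim (about 5 mm play). This point is 27.5 mm over the lip's underside (so over the bench at the start), and 51.5 mm over pan_center when seated. The lid starts left or right of the hob.
- knob_grip (a point): Middle of the black safety knob's fluted round grip on the hob's grey front strip, in front of the white ring; 80.5 mm over the bench with the knob up. Grip 36 mm diameter, top 14 mm over this point, on a 46 mm wide skirt whose top is 14 mm below it. Its x axis points to the white line; at the start that is to the back (hob +x), at the open circle (off).
- knob_press (a joint): How far the safety knob is pushed down, m: 0 up, 0.007 at the bottom. A spring pushes back with 4 N (up) to 9 N (down). Left up, the knob is locked in the off position; pushed down 5.5 mm or more it turns freely.
- knob_turn (a joint): Turn of the safety knob, rad, clockwise seen from above: 0 = off, 1.4 = on, at its stop (white line to the right). The lock blocks it at about 0.03; turn past 0.9 before letting it rise. It stays where it is left.
- timer_dial_grip (a point): Middle of the red dial of the round white kitchen timer, on its axis, 31.5 mm over the bench. Dial 44 mm diameter, 13 mm high (25 to 38 mm over the bench); white body below it 63 mm diameter, 25 mm high, held on the bench by its suction foot, to the right or the left of the hob.
- timer_dial (a joint): Angle of the timer's dial, rad, counter-clockwise seen from above. At the start it is at its stop, run out (about 5.15). Turning it clockwise (value falls) winds it; a quarter turn brings it to about 3.6. Turns easily (under 0.1 N m) and stays.
- blue_model: Light blue stone dental model, 64 x 76 x 26 mm, on the bench left in front of the hob; bystander, origin under its middle.
- plaster_spatula: Plaster spatula with wooden handle, 215 mm long (its y), 17 mm high, on the bench right in front of the hob; bystander, origin under its middle.
- dropper: Small brown dropper bottle with a white tip, 30 mm wide, 85 mm high, on the bench to the left; bystander, origin under its middle.
Things that resemble listed ones, but are neither listed nor needed, are in the scene too. Leave any orange or pink look-alike of the part that bears timer_dial_grip alone.

How it is judged (in metres and radians):
On the way, in this order (a step that is already met when the one before it is completed fails the run):
1. the lid is seated on the pan (horizontal distance between lid_knob and pan_center below 0.006 m and z of lid_knob in the frame of pan_center between 0.0485 and 0.0545 m), for 0.2 s.
2. the covered pan stands inside the red heating ring (all of step 1 and horizontal distance between pan_center and heat_ring below 0.012 m and z of pan_center in the frame of heat_ring below 0.032 m and angle between pan_center's own z axis and vertical below 0.05 rad), for 0.2 s.
3. the safety knob is turned on and has sprung back up (value of joint knob_turn above 1.22 rad and value of joint knob_press below 0.0015 m), for 0.2 s.
4. the timer is wound about a quarter turn (value of joint timer_dial between 3.2 and 4.1 rad), for 0.2 s.
At the end, for the whole second after the job is handed in: Lid seated on the pan (6 mm of its axis, 3 mm of its height); pan flat on the glass, axis within 12 mm of the red ring's centre, so its foot is inside; safety knob past 1.22 rad and up (pressed under 1.5 mm); timer dial between 3.2 and 4.1 rad (all of step 2 and all of step 3 and all of step 4); the robot touches nothing.
It fails at once if the pan is lifted off the glass (more than 6 mm) (z of pan_center in the frame of rest_ring above 0.035 m).
It fails at once if the pan is tipped by more than 0.1 rad (angle between pan_center's own z axis and vertical above 0.1 rad).
It fails at once if the extraction hood is bumped (more than 8 N) (contact force between hood and anything else above 8 N).
It fails at once if the stone model, the spatula or the dropper bottle is moved by more than 20 mm (distance of any of blue_model, plaster_spatula, dropper from where it was at the start of the episode above 0.02 m).
It also fails if it takes over 72 s, if anything falls off the work surface, if the arm or the gripper's body presses on something with over 40 N, if the wrist force passes 120 N, or if a joint passes its speed limit or range.

## Working session

There is one attempt and no reset: what is moved stays moved. The work goes in short steps, Python scripts to look and compute and a tool call to move; the robot and the scene stay as the last step left them, time stands still between calls to the robot, and variables do not carry over. Pictures are saved under pics/ and viewed, at most 10 in all, crops included, and the job is handed in when it is done.

Besides the shell and the picture viewer there is one more tool, called after ">>>" by a JSON object that holds its "api" and its "payload", one argument or row to a line. servo_tool: Moves the arm, as the interface text tells. Its arguments: {"type":"object","properties":{"targets":{"type":"array","items":{"type":"array"}}},"required":["targets"]}

```bash
mkdir -p pics; ls
cat > h.py <<'E'
import numpy as np, cv2
from bench import robot
def grab(n):
    c=robot.capture(n); np.savez('pics/%s.npz'%n,**c); return c
def world(c):
    K=c['intrinsics'];z=c['z_map'];v,u=np.indices(z.shape)
    P=np.stack([(u-K[0,2])/K[0,0]*z,(v-K[1,2])/K[1,1]*z,z,np.ones_like(z)],-1)
    return (P@np.asarray(c['pose']).T)[...,:3]
E
python3 - <<'E'
from h import *
a=grab('top');b=grab('scene')
for n,c in(('top',a),('scene',b)):
    cv2.imwrite(f'pics/{n}0.png',cv2.resize(c['color'][...,::-1],(800,600),interpolation=cv2.INTER_CUBIC))
    print(np.round(c['pose'],3).tolist(),c['intrinsics'].tolist())
s=robot.read_state();print(s)
E
```

```text
pics
[[0.006, -0.983, 0.182, 243.46], [-1.0, -0.007, -0.009, 25.973], [0.01, -0.182, -0.983, 1607.742], [0.0, 0.0, 0.0, 1.0]] [[410.1998275462969, 0.0, 254.79912699988228], [0.0, 410.1998275462969, 188.8965440038209], [0.0, 0.0, 1.0]]
[[0.626, -0.564, 0.538, -294.181], [-0.78, -0.458, 0.426, -620.37], [0.006, -0.687, -0.727, 1260.553], [0.0, 0.0, 0.0, 1.0]] [[474.1658850854749, 0.0, 262.34196431972475], [0.0, 474.1658850854749, 185.54487203595826], [0.0, 0.0, 1.0]]
{'clock': 0.1, 'qpos': array([-1.23821197,  0.68992056, -0.19452248,  1.56623821,  0.15731315,
        0.90251208, -0.21510208]), 'dq': array([ 0.00031843, -0.00314418,  0.00122975, -0.00297723,  0.00132778,
       -0.00085925,  0.00096946]), 'joint_torque': array([-3.17433325e-03, -5.40599477e+01, -1.27127253e+00, -1.58985275e+01,
        9.40881204e-03,  4.38929448e-03,  8.83328653e-06]), 'ee_pos': array([183.91087215, 597.01978693, 403.95179574]), 'tcp_rot': array([ 1.48795515e-01,  9.88867627e-01, -8.40624514e-04, -6.01049186e-05]), 'wrist_force': array([0.3897961 , 0.28996126, 0.97851597]), 'torque': array([ 0.0096391, -0.0095892,  0.0744061]), 'grasp_force': 0.0, 'width': 85.36097658683549}
```

View pics/top0.png

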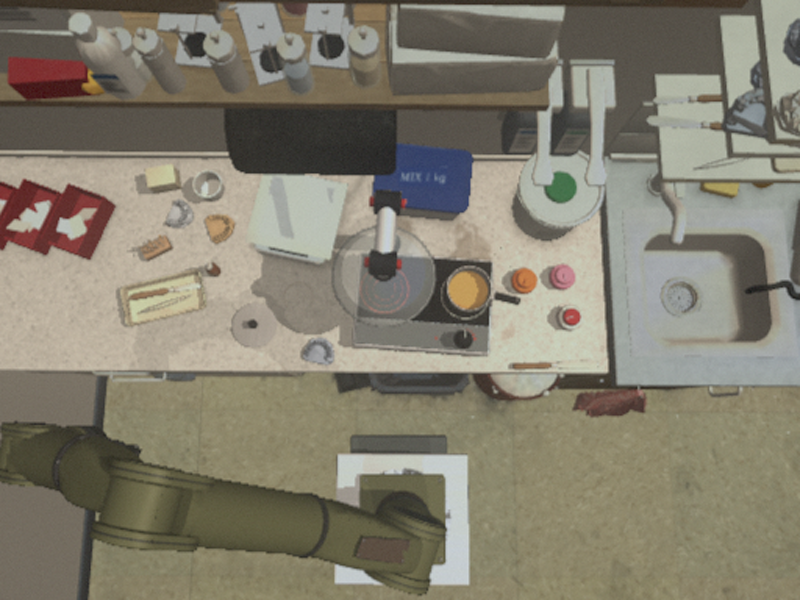

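View pics/scene0.png

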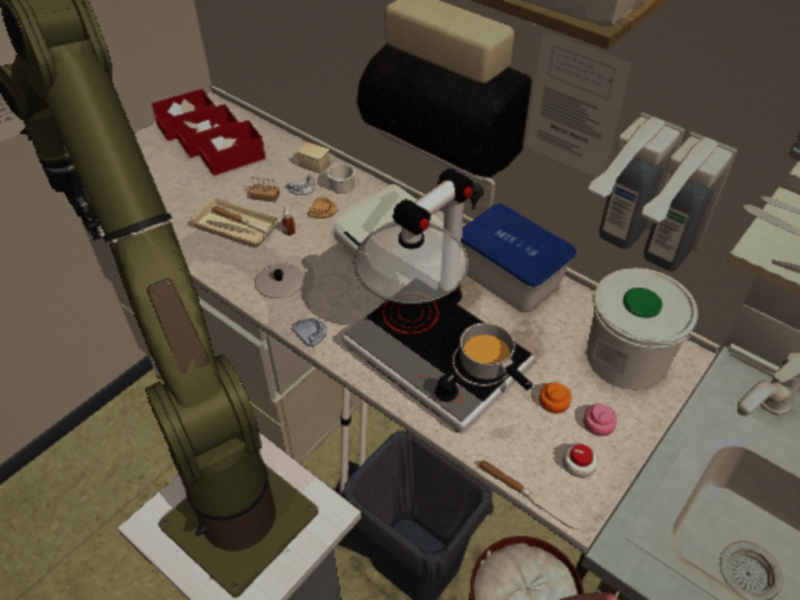

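The top view shows the lid at (250,324), the pan at (468,290) with its handle end at (515,299), the safety knob at (464,338), the blue model at (318,350) and the dropper at (212,269). Timer candidates are orange (523,280), pink (562,277) and red dial on a white body (570,318). The last one fits "red dial, white body". Next I measure and confirm it in a crop.

Run:
```python
from h import *
c=dict(np.load('pics/top.npz'));W=world(c);col=c['color']
d=dict(np.load('pics/scene.npz'));V=world(d)
hsv=cv2.cvtColor(col,cv2.COLOR_RGB2HSV)
def rep(n,u0,v0,r,zlo,zhi,W=W):
    s=W[v0-r:v0+r,u0-r:u0+r].reshape(-1,3); m=(s[:,2]>zlo)&(s[:,2]<zhi); s=s[m]
    if len(s)==0: print(n,'none');return
    (cx,cy),rr=cv2.minEnclosingCircle(s[:,:2].astype(np.float32))
    print(n,len(s),'mean',s.mean(0).round(1),'mid',((s.min(0)+s.max(0))/2).round(1),'circ',round(cx,1),round(cy,1),round(rr,1))
rep('lid',160,207,20,5,30); rep('lidknob',160,207,12,24,60)
rep('timer top',364,203,14,30,60); rep('timer all',364,203,14,18,60)
rep('knob',297,216,12,85,110); rep('knobskirt',297,216,14,62,75)
rep('pan rim',299,186,24,100,125);rep('wax',299,186,14,70,85)
rep('dropper',136,173,10,40,120); rep('model',203,224,14,12,50)
# handle
s=W[180:200,313:336].reshape(-1,3);m=(s[:,2]>88)&(s[:,2]<112);s=s[m];print('handle',len(s),s.mean(0),s.min(0),s.max(0))
# glass corners: dark pixels with z~50
m=(abs(W[...,2]-50)<6)&(W[...,0]>300);m[:160]=0;m[235:]=0;m[:,:225]=0;m[:,320:]=0
p=W[m][:,:2].astype(np.float32);print('hob rect',cv2.minAreaRect(p),len(p))
vv,uu=np.where(m);print(W[m][:,2].mean())
cr=np.hstack([cv2.resize(col[160:220,310:390][...,::-1],(400,300),interpolation=2),cv2.resize(d['color'][225:315,325:445][...,::-1],(400,300),interpolation=2)])
cr2=np.hstack([cv2.resize(col[160:232,219:315][...,::-1],(400,300),interpolation=2),cv2.resize(d['color'][150:279,215:387][...,::-1],(400,300),interpolation=2)])
cv2.imwrite('pics/crop1.png',np.vstack([cr,cr2]))
```

```text
lid 749 mean [461.8 378.7  10.3] mid [466.8 385.8  16. ] circ 466.6 384.5 109.0
lidknob 30 mean [460.8 374.8  37.4] mid [451.1 386.6  34.8] circ 449.0 387.7 28.7
timer top 108 mean [ 484.7 -415.9   38.5] mid [ 487.7 -415.3   39.4] circ 485.8 -415.3 28.6
timer all 204 mean [ 484.3 -415.1   32. ] mid [ 485.2 -417.5   33.2] circ 486.0 -417.9 31.9
knob 74 mean [ 423.4 -142.8   94.8] mid [ 424.2 -142.6   95.6] circ 423.9 -143.1 18.0
knobskirt 30 mean [ 420.1 -141.2   68.2] mid [ 438.8 -155.6   68.1] circ 440.3 -161.9 45.6
pan rim 150 mean [ 542.7 -173.3  107. ] mid [ 540.6 -170.8  108.1] circ 539.4 -171.1 70.3
wax 500 mean [ 543.7 -156.2   77.2] mid [ 541.7 -155.2   77.5] circ 540.9 -154.4 51.9
dropper 45 mean [598.5 478.9  56.6] mid [600.  480.7  63.5] circ 600.3 481.0 14.5
model 160 mean [398.  207.7  17.2] mid [394.  210.4  20.1] circ 392.7 210.0 37.9
handle 113 [ 522.11464011 -236.56277215  102.00479042] [ 504.7983662  -277.70143696   90.86212005] [ 553.48793137 -203.56104823  111.46179827]
hob rect ((516.4288940429688, -48.6917724609375), (336.9873046875, 236.91989135742188), 86.51911163330078) 2027
50.44344306126547
```

View pics/crop1.png

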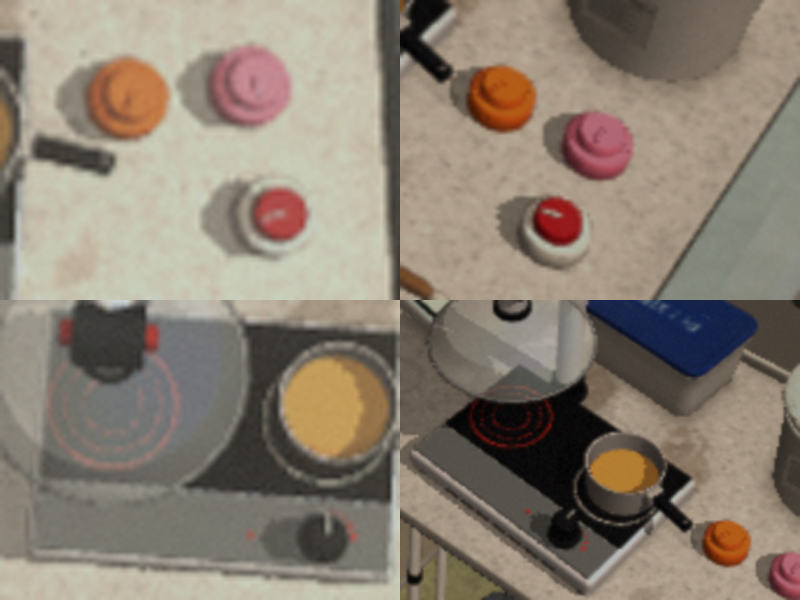

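The crop confirms the red dial on the white body (lower right of the orange and pink ones) at about world (485,-416). Next: rings, pan and handle.

```bash
cat >> h.py <<'E'
def plane(c,u,v,z):
    K=c['intrinsics'];T=np.asarray(c['pose'])
    d=np.stack([(u-K[0,2])/K[0,0],(v-K[1,2])/K[1,1],np.ones_like(u,float)],-1)@T[:3,:3].T
    return T[:3,3]+d*((z-T[2,3])/d[...,2])[...,None]
def fitc(p):
    from scipy.optimize import least_squares
    r=least_squares(lambda q:np.hypot(*(p[:,:2]-q[:2]).T)-q[2],[*p[:,:2].mean(0),50],loss='soft_l1',f_scale=2);return r.x.round(1)
E
python3 - <<'E'
from h import *
for n,roi in(('top',(180,212,222,262)),('scene',(185,215,240,285))):
    c=dict(np.load(f'pics/{n}.npz'));col=c['color'].astype(int)
    m=(col[...,0]-np.maximum(col[...,1],col[...,2])>25);k=np.zeros_like(m);k[roi[0]-12:roi[1]+5,roi[2]-5:roi[3]+8]=1
    v,u=np.where(m&k);p=plane(c,u.astype(float),v.astype(float),50.)
    ctr=np.median(p[:,:2],0)
    rr=np.hypot(*(p[:,:2]-[548,50]).T);q=p[(rr>50)&(rr<70)]
    print(n,len(p),len(q),fitc(q),np.histogram(rr,bins=range(0,110,10))[0])
    # pan: rim pixels via depth near 108
    W=world(c);s=W[(W[...,2]>98)&(W[...,2]<118)&(np.hypot(W[...,0]-541,W[...,1]+155)<64)];print(' rim',len(s),fitc(s))
    s=W[(W[...,2]>72)&(W[...,2]<82)&(np.hypot(W[...,0]-541,W[...,1]+155)<56)];print(' wax',len(s),fitc(s),s[:,2].mean())
    s=W[(W[...,2]>92)&(W[...,2]<112)&(W[...,1]<-222)&(W[...,1]>-290)&(abs(W[...,0]-522)<35)]
    print(' handle',len(s),s.mean(0).round(1),cv2.fitLine(s[:,:2].astype(np.float32),cv2.DIST_HUBER,0,.01,.01).ravel().round(3),s.min(0).round(),s.max(0).round())
    s=W[(W[...,2]>28)&(W[...,2]<45)&(np.hypot(W[...,0]-461,W[...,1]-377)<25)];print(' lidknob',len(s),s.mean(0).round(1),fitc(s))
    s=W[(W[...,2]>5)&(W[...,2]<18)&(np.hypot(W[...,0]-461,W[...,1]-377)<60)];print(' lid',len(s),s.mean(0).round(1))
    s=W[(W[...,2]>85)&(W[...,2]<105)&(np.hypot(W[...,0]-424,W[...,1]+143)<26)];print(' knob',len(s),s.mean(0).round(1))
E
```

```text
top 41 27 [551.9  49.5  61.2] [ 0  0  0  0  0 15 12 13  1  0]
 rim 138 [ 540.7 -155.1   52.4]
 wax 425 [ 543.8 -156.1   34.3] 76.99481434492068
 handle 74 [ 518.2 -248.5  101.5] [ 2.17000e-01  9.76000e-01  5.17719e+02 -2.48360e+02] [ 505. -276.   93.] [ 531. -223.  109.]
 lidknob 25 [462.5 374.6  38.2] [462.  374.4   8. ]
 lid 570 [461.3 373.6  10.9]
 knob 73 [ 423.6 -142.8   94.7]
scene 168 122 [552.1  50.   59.3] [ 0  0 20  4 22 85 37  0  0  0]
 rim 243 [ 541.8 -157.1   52.5]
 wax 475 [ 550.7 -151.4   32.6] 77.45663920731458
 handle 108 [ 517.1 -251.6  100.9] [ 2.41000e-01  9.71000e-01  5.16056e+02 -2.52357e+02] [ 503. -278.   92.] [ 534. -223.  107.]
 lidknob 28 [462.1 371.2  36.9] [463.8 372.9   8.2]
 lid 483 [460.7 371.2  11.2]
 knob 107 [ 422.  -145.5   94. ]
```

>>> {"api": "servo_tool", "payload": {
  "targets": [
    [[0,0,0],[0.05,-0.03,0],0],
    [[0,0,0],[0.1,-0.06,0],0],
    [[0,0,0],[0.15,-0.1,0],0],
    [[0,0,0],[0.2,-0.14,-0.02],0],
    [[0,0,0],[0.24,-0.18,-0.05],0],
    [[0,0,0],[0.26,-0.21,-0.09],0],
    [[0,0,0],[0.265,-0.22,-0.1],0],
    [[0,0,0],[0.265,-0.22,-0.1],0]
  ]
}}

```text
clock: 1.1
ee_pos: [448.8, 377.1, 304.1]
tcp_rot: [0.149, 0.989, -0.0, -0.001]
wrist_force: [-0.2, 1.0, 0.4]
width: 85.3
grasp_force: 0.0
```

```bash
cat >> h.py <<'E'
from scipy.spatial.transform import Rotation as Rn
def wrist(name=None):
    s=robot.read_state();c=robot.capture('wrist')
    T=np.eye(4);T[:3,:3]=Rn.from_quat(s['tcp_rot']).as_matrix();T[:3,3]=s['ee_pos']
    T=T@np.asarray(c['T_tool_cam']);K=c['intrinsics'];z=c['z_map'];v,u=np.indices(z.shape)
    x=(u-K[0,2])/K[0,0];y=(v-K[1,2])/K[1,1];th=np.hypot(x,y);k=np.where(th>1e-6,np.tan(np.minimum(th,1.45))/np.maximum(th,1e-6),1)
    P=np.stack([x*k*z,y*k*z,z,np.ones_like(z)],-1)@T.T
    if name: cv2.imwrite(f'pics/{name}.png',c['color'][...,::-1])
    P[z<=0]=np.nan
    return s,c,P[...,:3]
def sel(W,ctr,r,lo,hi):
    with np.errstate(invalid='ignore'): return W[(W[...,2]>lo)&(W[...,2]<hi)&(np.hypot(W[...,0]-ctr[0],W[...,1]-ctr[1])<r)]
E
python3 - <<'E'
from h import *
s,c,W=wrist('w1');print(s['ee_pos'],np.round(c['T_tool_cam'],3).tolist(),c['intrinsics'][0])
a=sel(W,(462,374),20,30,50);print(len(a),a.mean(0) if len(a) else'',fitc(a) if len(a) else '')
a=sel(W,(462,374),65,6,18);print(len(a),a.mean(0),a.min(0),a.max(0))
E
```

```text
[448.7666849  377.11457497 304.1473609 ] [[-0.0, -0.951, -0.309, 79.72], [1.0, -0.0, -0.0, 1.206], [0.0, -0.309, 0.951, 31.179], [0.0, 0.0, 0.0, 1.0]] [297.31863964   0.         259.81586565]
475 [461.68108217 374.43813498  36.09883579] [462.  374.3   7.4]
9486 [459.3507519  375.57684543   8.99515761] [407.36503829 317.8396642    6.00242536] [519.22131597 430.54650962  12.19986006]
```

View pics/w1.png

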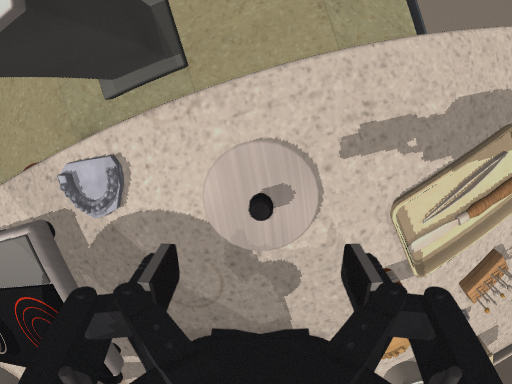

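The wrist view shows the lid with its knob at (261,207), so the knob is at world (462,374). I descend onto it and grip.

>>> {"api": "servo_tool", "payload": {
  "targets": [
    [[0,0,0],[0.013,-0.003,-0.03],0],
    [[0,0,0],[0.013,-0.003,-0.08],0],
    [[0,0,0],[0.013,-0.003,-0.112],0],
    [[0,0,0],[0.013,-0.003,-0.116],0],
    [[0,0,0],[0.013,-0.003,-0.116],0.6],
    [[0,0,0],[0.013,-0.003,-0.116],1],
    [[0,0,0],[0.013,-0.003,-0.116],1],
    [[0,0,0],[0.013,-0.003,-0.116],1]
  ]
}}

```text
clock: 2.15
ee_pos: [462.2, 374.5, 190.0]
tcp_rot: [0.149, 0.989, 0.001, 0.001]
wrist_force: [-1.2, 0.2, 7.3]
width: 20.0
grasp_force: 58.4
```

>>> {"api": "servo_tool", "payload": {
  "targets": [
    [[0,0,0],[0,0,0.03],1],
    [[0,0,0],[-0.01,-0.01,0.08],1],
    [[0,0,0],[-0.03,-0.03,0.125],1],
    [[0,0,0],[-0.05,-0.05,0.175],1],
    [[0,0,0],[-0.06,-0.07,0.23],1],
    [[0,0,0],[-0.06,-0.1,0.28],1],
    [[0,0,0],[-0.06,-0.15,0.3],1],
    [[0,0,0],[-0.06,-0.21,0.3],1]
  ]
}}

```text
clock: 3.15
ee_pos: [402.0, 163.6, 490.7]
tcp_rot: [0.148, 0.989, 0.002, 0.002]
wrist_force: [2.0, -0.8, -0.9]
width: 19.6
grasp_force: 58.9
```

>>> {"api": "servo_tool", "payload": {
  "targets": [
    [[0,0,0],[0,-0.06,0],1],
    [[0,0,0],[0,-0.12,0],1],
    [[0,0,0],[0,-0.18,0],1],
    [[0,0,0],[0,-0.24,0],1],
    [[0,0,0],[0,-0.29,0],1],
    [[0,0,0],[0.03,-0.32,0],1],
    [[0,0,0],[0.06,-0.34,-0.01],1],
    [[0,0,0],[0.06,-0.34,-0.01],1]
  ]
}}

```text
clock: 4.15
ee_pos: [462.9, -177.2, 478.0]
tcp_rot: [0.15, 0.989, 0.0, -0.0]
wrist_force: [-0.5, 0.2, -1.9]
width: 20.0
grasp_force: 58.9
```

Run:
```python
from h import *
s,c,W=wrist('w2');print(s['ee_pos'])
a=sel(W,(541,-156),62,104,112);print('rim',len(a),a.mean(0) if len(a) else'',fitc(a) if len(a) else '')
a=sel(W,(518,-250),40,96,106);print('handle',len(a))
if len(a): print(a.mean(0),cv2.fitLine(a[:,:2].astype(np.float32),2,0,.01,.01).ravel())
p=s['ee_pos'];a=sel(W,p,75,275,315)
if len(a): print('lid',len(a),a.mean(0),a.min(0),a.max(0), fitc(a))
A=np.c_[a[:,:2],np.ones(len(a))];print(np.linalg.lstsq(A,a[:,2],rcond=None)[0])
```

```text
[ 462.88399151 -177.16963924  477.98330666]
rim 0  
handle 0
lid 19202 [ 448.48306146 -171.45896595  297.22775601] [ 407.64610165 -233.09159304  292.43938087] [ 519.93702916 -120.05321942  314.99547615] [ 466.2 -177.    41.9]
[ 9.22409561e-03 -3.43305225e-03  2.92502278e+02]
```

View pics/w2.png

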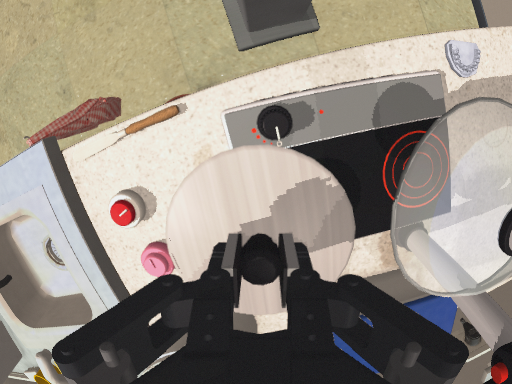

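The lid hangs level and centred in the gripper. It hides the pan, so I rely on the top-camera estimate, which agreed with the wrist camera for the lid.

>>> {"api": "servo_tool", "payload": {
  "targets": [
    [[0,0,0],[0.04,0.011,0],1],
    [[0,0,0],[0.077,0.021,-0.03],1],
    [[0,0,0],[0.077,0.021,-0.08],1],
    [[0,0,0],[0.077,0.021,-0.13],1],
    [[0,0,0],[0.077,0.021,-0.163],1],
    [[0,0,0],[0.077,0.021,-0.17],1],
    [[0,0,0],[0.077,0.021,-0.17],1],
    [[0,0,0],[0.077,0.021,-0.17],1]
  ]
}}

```text
clock: 5.2
ee_pos: [539.5, -154.7, 310.5]
tcp_rot: [0.149, 0.989, -0.0, 0.002]
wrist_force: [0.1, -0.4, -0.7]
width: 19.7
grasp_force: 59.0
```

Run:
```python
from h import *
print(robot.read_state()['ee_pos'])
for n in('top','scene'):
    c=grab(n);W=world(c)
    a=sel(W,(541,-156),75,128,150);print(n,len(a),fitc(a) if len(a) else'',(a.min(0)+a.max(0))/2 if len(a) else'')
    a=sel(W,(541,-156),64,98,114);print(' rim',len(a),a.mean(0) if len(a) else '')
cv2.imwrite('pics/s3.png',cv2.resize(c['color'][150:279,215:387][...,::-1],(800,600),interpolation=2))
```

```text
[ 539.48610729 -154.65297512  310.47263892]
top 159 [ 521.6 -127.6   21.5] [ 539.43078715 -128.6384618   136.27612961]
 rim 6 [ 497.78697106 -127.45862839  105.12104712]
scene 532 [ 545.5 -153.2   41.2] [ 537.93573914 -154.29023128  138.89670068]
 rim 115 [ 513.141169   -185.28688873  105.0765107 ]
```

View pics/s3.png

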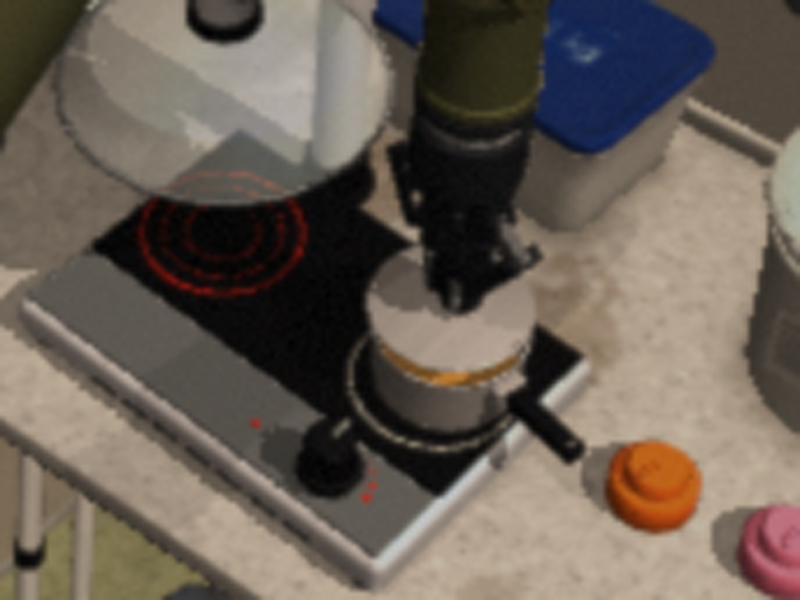

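The lid hovers squarely over the pan, and the two cameras suggest a shift of about (+1.5,-1.5) mm. I apply that and lower it.

>>> {"api": "servo_tool", "payload": {
  "targets": [
    [[0,0,0],[0.0015,-0.0015,-0.004],1],
    [[0,0,0],[0.0015,-0.0015,-0.008],1],
    [[0,0,0],[0.0015,-0.0015,-0.011],1],
    [[0,0,0],[0.0015,-0.0015,-0.013],1],
    [[0,0,0],[0.0015,-0.0015,-0.015],1],
    [[0,0,0],[0.0015,-0.0015,-0.0165],1],
    [[0,0,0],[0.0015,-0.0015,-0.0175],1],
    [[0,0,0],[0.0015,-0.0015,-0.0175],1]
  ]
}}

```text
clock: 6.3
ee_pos: [540.3, -156.0, 292.9]
tcp_rot: [0.149, 0.989, -0.0, 0.0]
wrist_force: [-3.6, 1.2, 13.3]
width: 19.7
grasp_force: 60.7
```

>>> {"api": "servo_tool", "payload": {
  "targets": [
    [[0,0,0],[0,0,0.002],0.5],
    [[0,0,0],[0,0,0.002],0],
    [[0,0,0],[0,0,0.002],0],
    [[0,0,0],[0,0,0.02],0],
    [[0,0,0],[0,0,0.06],0],
    [[0,0,0],[0,-0.02,0.11],0],
    [[0,0,0],[-0.01,-0.08,0.13],0],
    [[0,0,0],[-0.02,-0.14,0.13],0]
  ]
}}

```text
clock: 7.3
ee_pos: [521.1, -297.2, 423.4]
tcp_rot: [0.148, 0.989, -0.0, 0.002]
wrist_force: [0.3, -0.5, -0.0]
width: 85.3
grasp_force: 0.0
```

Run:
```python
from h import *
s=robot.read_state();print(s['qpos'].round(2),s['ee_pos'])
s,c,W=wrist('w4')
a=sel(W,(541,-156),62,112,120);print('lid top',len(a),(a.min(0)+a.max(0))/2,a.max(0)-a.min(0),a[:,2].mean())
a=sel(W,(541,-156),18,128,150);print('lid knob',len(a),a.mean(0),fitc(a))
a=sel(W,(518,-250),35,96,108);print('handle',len(a),a.mean(0),cv2.fitLine(a[:,:2].astype(np.float32),2,0,.01,.01).ravel(),a.min(0),a.max(0))
a=sel(W,(424,-143),25,88,100);print('knob',len(a),a.mean(0),fitc(a))
cur=Rn.from_quat(s['tcp_rot'])
h=np.array([.228,.973,0]);h/=np.linalg.norm(h)
for al in (40,45):
  al=np.radians(al)
  for sg in(1,-1):
    z=np.cos(al)*np.array([0,0,-1])+np.sin(al)*h;y=sg*np.array([h[1],-h[0],0]);R=Rn.from_matrix(np.c_[np.cross(y,z),y,z])
    print(np.degrees(al),sg,(R*cur.inv()).as_rotvec().round(3), z.round(3))
```

```text
[ 0.55  0.63 -0.19  1.63  0.14  0.89  1.58] [ 521.05670306 -297.20655268  423.41325567]
lid top 3463 [ 540.98336125 -156.30465714  114.33196693] [106.74044196 106.36382765   4.66356946] 112.81231058508153
lid knob 408 [ 539.80462411 -157.82183236  137.96362328] [ 540.4 -157.1    7.6]
handle 1017 [ 518.96721102 -247.25101875   99.91106584] [ 2.3430948e-01  9.7216207e-01  5.1896722e+02 -2.4725102e+02] [ 505.21898116 -279.27166934   96.06205028] [ 535.23666358 -215.11714047  102.82891682]
knob 826 [ 424.36473458 -145.98217613   93.44125529] [ 424.4 -145.8   12.5]
40.0 1 [ 0.668  0.384 -1.437] [ 0.147  0.626 -0.766]
40.0 -1 [ 0.386 -0.671  1.565] [ 0.147  0.626 -0.766]
45.0 1 [ 0.751  0.432 -1.419] [ 0.161  0.688 -0.707]
45.0 -1 [ 0.434 -0.755  1.545] [ 0.161  0.688 -0.707]
```

The lid is seated: the knob top is at about 138 mm, centred on (541,-156). I compute the 50° lean for extra hood clearance.

Run:
```python
from h import *
cur=Rn.from_quat(robot.read_state()['tcp_rot']);h=np.array([.2343,.972,0]);al=np.radians(50)
z=np.cos(al)*np.array([0,0,-1])+np.sin(al)*h;y=np.array([h[1],-h[0],0]);v=(Rn.from_matrix(np.c_[np.cross(y,z),y,z])*cur.inv()).as_rotvec()
print(np.linalg.norm(v),[(v*k/10).round(3).tolist() for k in range(1,11)])
```

```text
1.6933926516564222 [[0.084, 0.046, -0.14], [0.168, 0.092, -0.279], [0.252, 0.138, -0.419], [0.336, 0.184, -0.558], [0.421, 0.23, -0.698], [0.505, 0.276, -0.838], [0.589, 0.322, -0.977], [0.673, 0.368, -1.117], [0.757, 0.414, -1.256], [0.841, 0.46, -1.396]]
```

>>> {"api": "servo_tool", "payload": {
  "targets": [
    [[0.084,0.046,-0.14],[-0.005,-0.015,-0.005],0],
    [[0.168,0.092,-0.279],[-0.01,-0.03,-0.01],0],
    [[0.252,0.138,-0.419],[-0.015,-0.045,-0.02],0],
    [[0.336,0.184,-0.558],[-0.02,-0.06,-0.03],0],
    [[0.421,0.23,-0.698],[-0.025,-0.075,-0.04],0],
    [[0.505,0.276,-0.838],[-0.03,-0.09,-0.05],0],
    [[0.589,0.322,-0.977],[-0.035,-0.1,-0.055],0],
    [[0.673,0.368,-1.117],[-0.04,-0.11,-0.06],0]
  ]
}}

```text
clock: 8.35
ee_pos: [480.3, -406.5, 360.3]
tcp_rot: [0.629, 0.691, 0.283, -0.216]
wrist_force: [0.5, 0.4, 0.5]
width: 85.4
grasp_force: 0.0
```

>>> {"api": "servo_tool", "payload": {
  "targets": [
    [[0.084,0.046,-0.14],[-0.003,-0.015,-0.03],0],
    [[0.168,0.092,-0.279],[-0.006,-0.026,-0.06],0],
    [[0.168,0.092,-0.279],[-0.006,-0.026,-0.09],0],
    [[0.168,0.092,-0.279],[-0.006,-0.026,-0.118],0],
    [[0.168,0.092,-0.279],[-0.006,-0.026,-0.118],0],
    [[0.168,0.092,-0.279],[-0.006,-0.026,-0.118],0],
    [[0.168,0.092,-0.279],[-0.006,-0.026,-0.118],0],
    [[0.168,0.092,-0.279],[-0.006,-0.026,-0.118],0]
  ]
}}

```text
clock: 9.35
ee_pos: [474.7, -432.3, 244.3]
tcp_rot: [0.709, 0.564, 0.338, -0.256]
wrist_force: [-0.2, -0.2, 0.2]
width: 85.4
grasp_force: 0.0
```

Run:
```python
from h import *
s,c,W=wrist('w5');print(s['qpos'].round(2),s['ee_pos'],Rn.from_quat(s['tcp_rot']).as_matrix().round(3).tolist())
a=sel(W,(518,-250),35,96,108);print('handle',len(a),a.mean(0),cv2.fitLine(a[:,:2].astype(np.float32),2,0,.01,.01).ravel(),a.min(0),a.max(0))
a=sel(W,(541,-156),18,130,150);print('lid knob',len(a),a.mean(0),fitc(a))
z=Rn.from_quat(s['tcp_rot']).as_matrix()[:,2];print('shift',np.array([516.6,-257.6,94])-155*z-s['ee_pos'])
```

```text
[ 0.88  1.07 -0.11  1.4  -0.65  1.28  0.97] [ 474.7107818  -432.34463518  244.31106104] [[0.137, 0.972, 0.191], [0.627, -0.234, 0.743], [0.767, 0.018, -0.641]]
handle 1779 [ 518.95498658 -250.09968694   99.80647099] [ 2.3361175e-01  9.7232997e-01  5.1895502e+02 -2.5009969e+02] [ 504.95849819 -279.19886995   96.00951557] [ 534.77143843 -215.09289089  103.21424942]
lid knob 461 [ 540.75335812 -160.25857855  137.23329205] [ 541.3 -158.2    7.5]
shift [ 12.32708023  59.52622975 -50.9340061 ]
```

>>> {"api": "servo_tool", "payload": {
  "targets": [
    [[0.002,0.009,0],[0.004,0.018,-0.015],0],
    [[0.004,0.017,0],[0.007,0.034,-0.029],0],
    [[0.004,0.017,0],[0.01,0.048,-0.041],0],
    [[0.004,0.017,0],[0.012,0.058,-0.05],0],
    [[0.004,0.017,0],[0.012,0.0595,-0.051],0],
    [[0.004,0.017,0],[0.012,0.0595,-0.051],0.6],
    [[0.004,0.017,0],[0.012,0.0595,-0.051],1],
    [[0.004,0.017,0],[0.012,0.0595,-0.051],1]
  ]
}}

```text
clock: 10.4
ee_pos: [486.4, -373.2, 192.5]
tcp_rot: [0.712, 0.56, 0.333, -0.262]
wrist_force: [0.3, -0.3, 0.4]
width: 32.0
grasp_force: 0.0
```

>>> {"api": "servo_tool", "payload": {
  "targets": [
    [[0,0,0],[0,0,0],1],
    [[0,0,0],[0,0,0],1],
    [[0,0,0],[0,0,0],1],
    [[0,0,0],[0,0,0],1],
    [[0,0,0],[0,0,0],1],
    [[0,0,0],[0,0,0],1],
    [[0,0,0],[0,0,0],1],
    [[0,0,0],[0,0,0],1]
  ]
}}

```text
clock: 11.4
ee_pos: [486.7, -373.2, 192.6]
tcp_rot: [0.712, 0.56, 0.333, -0.262]
wrist_force: [1.7, -5.1, 4.1]
width: 16.7
grasp_force: 60.2
```

Run:
```python
from h import *
s=robot.read_state();R=Rn.from_quat(s['tcp_rot']).as_matrix();print(s['ee_pos'],R.round(3).tolist(),s['ee_pos']+155*R[:,2])
for n in('top','scene'):
    c=grab(n);W=world(c)
    a=sel(W,(541,-156),18,130,150);print(n,len(a),a.mean(0))
    a=sel(W,(541,-156),60,108,120);print(n,'lid',len(a),(a.min(0)+a.max(0))/2,a.mean(0))
```

```text
[ 486.74418492 -373.20795164  192.57838279] [[0.151, 0.972, 0.181], [0.623, -0.235, 0.746], [0.767, 0.0, -0.641]] [ 514.73172234 -257.59638973   93.2020048 ]
top 29 [ 539.03458595 -152.67662573  141.393028  ]
top lid 612 [ 539.49984442 -153.16751982  114.00027139] [ 539.41652428 -153.09546025  113.74365624]
scene 0 [nan nan nan]
scene lid 192 [ 529.65482832 -182.44695329  114.1398274 ] [ 521.69127634 -187.71389719  113.53315403]<stdin>:5: RuntimeWarning: Mean of empty slice.
  ret = um.true_divide(
```

Handle gripped, pan undisturbed. Slide the first half.

>>> {"api": "servo_tool", "payload": {
  "targets": [
    [[0,0,0],[0,0.005,0],1],
    [[0,0,0],[0.001,0.015,0],1],
    [[0,0,0],[0.002,0.03,0],1],
    [[0,0,0],[0.003,0.048,0],1],
    [[0,0,0],[0.004,0.066,0],1],
    [[0,0,0],[0.005,0.082,0],1],
    [[0,0,0],[0.006,0.093,0],1],
    [[0,0,0],[0.006,0.1,0],1]
  ]
}}

```text
clock: 12.5
ee_pos: [492.3, -274.0, 192.7]
tcp_rot: [0.712, 0.56, 0.332, -0.261]
wrist_force: [-1.0, -10.2, 9.7]
width: 16.9
grasp_force: 61.3
```

Run:
```python
from h import *
s=robot.read_state();print(s['wrist_force'],s['torque'])
c=grab('top');W=world(c)
a=sel(W,(546,-54),60,106,122);print('lid',len(a),(a.min(0)+a.max(0))/2);A=np.c_[a[:,:2]-[546,-54],np.ones(len(a))];print(np.linalg.lstsq(A,a[:,2],rcond=None)[0])
```

```text
[ -1.02637632 -10.18030867   9.65434279] [-0.56194543 -0.23936448 -0.5022641 ]
lid 257 [543.36280494 -79.11214869 113.48758702]
[7.73917290e-03 2.05090501e-02 1.13881317e+02]
```

>>> {"api": "servo_tool", "payload": {
  "targets": [
    [[0,0,0],[0,0.005,0.0003],1],
    [[0,0,0],[0.001,0.015,0.0005],1],
    [[0,0,0],[0.002,0.028,0.0005],1],
    [[0,0,0],[0.003,0.042,0.0005],1],
    [[0,0,0],[0.004,0.056,0.0005],1],
    [[0,0,0],[0.005,0.068,0.0005],1],
    [[0,0,0],[0.006,0.076,0.0005],1],
    [[0,0,0],[0.006,0.08,0.0005],1]
  ]
}}

```text
clock: 13.55
ee_pos: [498.1, -193.6, 192.7]
tcp_rot: [0.712, 0.56, 0.332, -0.262]
wrist_force: [-1.0, -9.6, 7.1]
width: 17.1
grasp_force: 61.0
```

Run:
```python
from h import *
t=grab('top');c=grab('scene')
cv2.imwrite('pics/m1.png',np.hstack([cv2.resize(t['color'][160:232,219:315][...,::-1],(400,300),interpolation=2),cv2.resize(c['color'][150:279,215:387][...,::-1],(400,300),interpolation=2)]))
for n,d in(('top',t),('scene',c)):
    W=world(d);a=sel(W,(552,26),70,106,122);print(n,len(a),(a.min(0)+a.max(0))/2)
    a=sel(W,(552,26),70,126,150);print(n,len(a),a.mean(0) if len(a) else'')
s,w,W=wrist()
a=sel(W,(552,26),70,106,122);print('w',len(a),(a.min(0)+a.max(0))/2 if len(a) else'')
a=sel(W,(552,26),25,126,150);print('w',len(a),a.mean(0) if len(a) else'')
col=w['color'].astype(int);print()
```

```text
Traceback (most recent call last):
ValueError: zero-size array to reduction operation minimum which has no identity
```

View pics/m1.png

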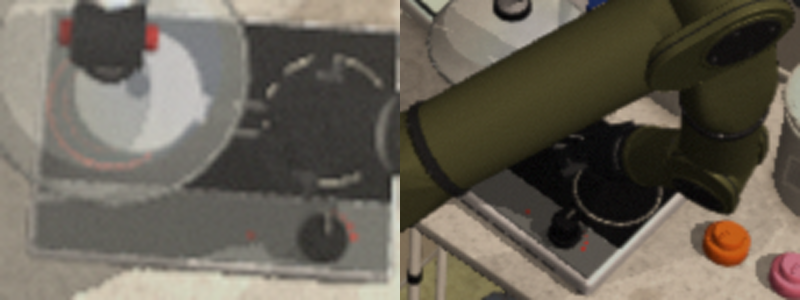

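Through the dome (left half) the lid at about (140,95) still sits right of the red ring centre (110,95). I slide the remaining 25 mm.

>>> {"api": "servo_tool", "payload": {
  "targets": [
    [[0,0,0],[0,0.004,0],1],
    [[0,0,0],[0,0.01,0],1],
    [[0,0,0],[0.001,0.016,0],1],
    [[0,0,0],[0.001,0.021,0],1],
    [[0,0,0],[0.001,0.025,0],1],
    [[0,0,0],[0.001,0.025,0],1],
    [[0,0,0],[0.001,0.025,0],1],
    [[0,0,0],[0.001,0.025,0],1]
  ]
}}

```text
clock: 14.65
ee_pos: [499.4, -168.4, 192.6]
tcp_rot: [0.712, 0.56, 0.332, -0.262]
wrist_force: [0.7, -5.2, 4.1]
width: 16.9
grasp_force: 60.4
```

Run:
```python
from h import *
t=grab('top')
cv2.imwrite('pics/m2.png',cv2.resize(t['color'][160:220,219:299][...,::-1],(800,600),interpolation=2))
# expected outlines: lid circle r56 z113.5 about (552,50); project pixel
T=np.linalg.inv(t['pose']);K=t['intrinsics']
def pr(p): q=T@[*p,1];return (K[:2,:2]@(q[:2]/q[2])+K[:2,2]-[219,160])*10
for p in([552,50,50],[552,50,114],[552,106,114],[552,-6,114],[496,50,114]): print(p,pr(p).round())
print(robot.read_state()['ee_pos'])
```

```text
[552, 50, 50] [261. 236.]
[552, 50, 114] [259. 202.]
[552, 106, 114] [108. 201.]
[552, -6, 114] [409. 203.]
[496, 50, 114] [257. 351.]
[ 499.35516819 -168.46661089  192.65043778]
```

View pics/m2.png

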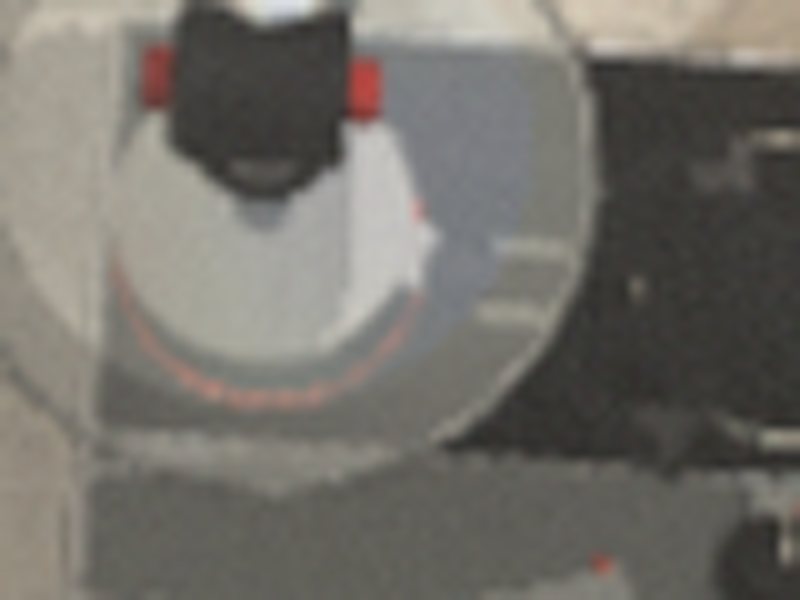

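The lid is within about 3 mm of its expected place over the ring, so the pan is in. I release and back out along the tool axis.

>>> {"api": "servo_tool", "payload": {
  "targets": [
    [[0,0,0],[0,0,0],0.5],
    [[0,0,0],[0,0,0],0],
    [[0,0,0],[0,0,0],0],
    [[0,0,0],[0,0,0],0],
    [[0,0,0],[-0.004,-0.015,0.013],0],
    [[0,0,0],[-0.009,-0.037,0.032],0],
    [[0,0,0],[-0.0145,-0.06,0.051],0],
    [[0,0,0],[-0.022,-0.09,0.077],0]
  ]
}}

```text
clock: 15.7
ee_pos: [477.2, -257.6, 270.2]
tcp_rot: [0.711, 0.56, 0.333, -0.264]
wrist_force: [0.7, 0.1, 0.7]
width: 85.8
grasp_force: 0.0
```

>>> {"api": "servo_tool", "payload": {
  "targets": [
    [[0,0,0],[-0.005,-0.01,0.03],0],
    [[-0.084,-0.046,0.14],[-0.01,-0.01,0.06],0],
    [[-0.168,-0.092,0.279],[-0.015,-0.01,0.09],0],
    [[-0.252,-0.138,0.419],[-0.02,-0.005,0.11],0],
    [[-0.336,-0.184,0.558],[-0.025,0.005,0.12],0],
    [[-0.421,-0.23,0.698],[-0.03,0.015,0.12],0],
    [[-0.505,-0.276,0.838],[-0.04,0.03,0.12],0],
    [[-0.589,-0.322,0.977],[-0.05,0.05,0.12],0]
  ]
}}

```text
clock: 16.7
ee_pos: [427.1, -207.2, 389.7]
tcp_rot: [0.353, 0.926, 0.106, -0.088]
wrist_force: [1.2, -0.0, 0.7]
width: 85.0
grasp_force: 0.0
```

Run:
```python
from h import *
s=robot.read_state();print(s['ee_pos'],s['qpos'].round(2),s['wrist_force'])
n=np.array([.149,.989,0]);R=Rn.from_matrix(2*np.outer(n,n)/(n@n)-np.eye(3))
print((R*Rn.from_quat(s['tcp_rot']).inv()).as_rotvec().round(3))
```

```text
[ 427.05565229 -207.24892269  389.71720913] [ 0.57  0.57 -0.23  1.94 -0.12  0.82  1.3 ] [ 1.16530641 -0.02640144  0.65142791]
[-0.239 -0.143  0.426]
```

>>> {"api": "servo_tool", "payload": {
  "targets": [
    [[-0.08,-0.048,0.142],[0,0.01,0],0],
    [[-0.16,-0.096,0.284],[0,0.025,0],0],
    [[-0.239,-0.143,0.426],[-0.003,0.045,-0.02],0],
    [[-0.239,-0.143,0.426],[-0.003,0.063,-0.05],0],
    [[-0.239,-0.143,0.426],[-0.003,0.063,-0.07],0],
    [[-0.239,-0.143,0.426],[-0.003,0.063,-0.07],0],
    [[-0.239,-0.143,0.426],[-0.003,0.063,-0.07],0],
    [[-0.239,-0.143,0.426],[-0.003,0.063,-0.07],0]
  ]
}}

```text
clock: 17.7
ee_pos: [424.7, -145.0, 320.5]
tcp_rot: [0.152, 0.988, 0.001, -0.0]
wrist_force: [1.0, -0.4, -0.1]
width: 85.5
grasp_force: 0.0
```

Run:
```python
from h import *
s,c,W=wrist('w6');print(s['ee_pos'],s['tcp_rot'].round(3),s['qpos'].round(2))
a=sel(W,(424,-144),25,90,100);print('knob',len(a),(a.min(0)+a.max(0))/2,a.mean(0),fitc(a))
a=sel(W,(424,-144),35,60,72);print('skirt',len(a),a.mean(0) if len(a) else '')
a=sel(W,(552,48),62,106,122);print('lid',len(a),(a.min(0)+a.max(0))/2 if len(a) else '')
a=sel(W,(552,48),25,130,150);print('lidknob',len(a),a.mean(0) if len(a) else '')
```

```text
[ 424.65890163 -145.03127153  320.48824216] [ 0.152  0.988  0.001 -0.   ] [ 0.31  0.62 -0.13  2.17  0.21  0.37  1.27]
knob 1812 [ 423.91557619 -144.40515055   92.956349  ] [ 422.44760893 -143.99320019   93.65586784] [ 422.7 -144.    12.3]
skirt 702 [ 411.2673016  -140.56260126   65.59828394]
lid 3897 [552.06568735  35.55553    113.99964685]
lidknob 167 [546.25374993  44.09591118 134.50627186]
```

>>> {"api": "servo_tool", "payload": {
  "targets": [
    [[0,0,0],[-0.0005,0.001,-0.03],0],
    [[0,0,0],[-0.0005,0.001,-0.06],0],
    [[0,0,0],[-0.0005,0.001,-0.077],0],
    [[0,0,0],[-0.0005,0.001,-0.078],0],
    [[0,0,0],[-0.0005,0.001,-0.078],1],
    [[0,0,0],[-0.0005,0.001,-0.078],1],
    [[0,0,0],[-0.0005,0.001,-0.078],1],
    [[0,0,0],[-0.0005,0.001,-0.078],1]
  ]
}}

```text
clock: 18.75
ee_pos: [423.8, -144.9, 242.4]
tcp_rot: [0.152, 0.988, 0.0, -0.001]
wrist_force: [-0.8, -5.0, 4.4]
width: 34.2
grasp_force: 59.5
```

>>> {"api": "servo_tool", "payload": {
  "targets": [
    [[0,0,0],[0,0,-0.002],1],
    [[0,0,0],[0,0,-0.004],1],
    [[0,0,0],[0,0,-0.006],1],
    [[0,0,0],[0,0,-0.007],1],
    [[0,0,0],[0,0,-0.008],1],
    [[0,0,0],[0,0,-0.008],1],
    [[0,0,0],[0,0,-0.008],1],
    [[0,0,0],[0,0,-0.008],1]
  ]
}}

```text
clock: 19.75
ee_pos: [423.6, -144.8, 236.1]
tcp_rot: [0.152, 0.988, -0.0, 0.0]
wrist_force: [-3.6, -2.9, 30.3]
width: 34.5
grasp_force: 62.6
```

>>> {"api": "servo_tool", "payload": {
  "targets": [
    [[0,0,-0.1],[0,0,0.0007],1],
    [[0,0,-0.27],[0,0,0.0007],1],
    [[0,0,-0.45],[0,0,0.0007],1],
    [[0,0,-0.63],[0,0,0.0007],1],
    [[0,0,-0.81],[0,0,0.0007],1],
    [[0,0,-0.99],[0,0,0.0007],1],
    [[0,0,-1.17],[0,0,0.0007],1],
    [[0,0,-1.3],[0,0,0.0007],1]
  ]
}}

```text
clock: 20.75
ee_pos: [423.6, -144.8, 236.2]
tcp_rot: [0.721, 0.693, 0.002, 0.002]
wrist_force: [-3.5, -3.4, 24.1]
width: 34.2
grasp_force: 61.4
```

>>> {"api": "servo_tool", "payload": {
  "targets": [
    [[0,0,-0.07],[0,0,0],1],
    [[0,0,-0.13],[0,0,0],1],
    [[0,0,-0.13],[0,0,0],1],
    [[0,0,-0.13],[0,0,0],1],
    [[0,0,-0.13],[0,0,0],1],
    [[0,0,-0.13],[0,0,0],1],
    [[0,0,-0.13],[0,0,0],1],
    [[0,0,-0.13],[0,0,0],1]
  ]
}}

```text
clock: 21.75
ee_pos: [423.6, -144.8, 236.2]
tcp_rot: [0.762, 0.648, 0.002, 0.002]
wrist_force: [-3.3, -4.8, 24.1]
width: 34.2
grasp_force: 61.6
```

Run:
```python
from h import *
s=robot.read_state();print(s['ee_pos'],s['qpos'].round(2),s['wrist_force'],s['torque']);y=Rn.from_quat(s['tcp_rot']).as_matrix()[:,1];print(y,np.arctan2(y[1],y[0]))
```

```text
[ 423.64507275 -144.79854395  236.20697563] [ 0.18  0.81  0.07  2.23 -0.44  0.12  0.51] [-3.28015344 -4.81989743 24.07154822] [-1.02699254  0.68965881  0.76215458]
[ 0.98693414 -0.16104011  0.00520383] -0.16174663442476617
```

The tool turned 1.43 rad and now works against the stop (0.76 N m). I release the knob, let it spring up, rise, and turn the wrist on the way to the timer.

>>> {"api": "servo_tool", "payload": {
  "targets": [
    [[0,0,0],[0,0,0],0.5],
    [[0,0,0],[0,0,0],0],
    [[0,0,0],[0,0,0.002],0],
    [[0,0,0],[0,0,0.006],0],
    [[0,0,0],[0,0,0.02],0],
    [[0,0,0],[0,0,0.05],0],
    [[0,0,0],[0,-0.02,0.1],0],
    [[0,0,0.17],[0,-0.06,0.12],0]
  ]
}}

```text
clock: 22.75
ee_pos: [424.6, -202.5, 356.6]
tcp_rot: [0.702, 0.713, 0.002, 0.001]
wrist_force: [0.3, -0.1, -0.3]
width: 85.5
grasp_force: 0.0
```

>>> {"api": "servo_tool", "payload": {
  "targets": [
    [[0,0,0.17],[0.01,-0.04,0],0],
    [[0,0,0.34],[0.02,-0.08,0],0],
    [[0,0,0.51],[0.03,-0.12,0],0],
    [[0,0,0.68],[0.04,-0.16,-0.01],0],
    [[0,0,0.85],[0.05,-0.19,-0.02],0],
    [[0,0,0.94],[0.061,-0.21,-0.03],0],
    [[0,0,0.94],[0.061,-0.21,-0.03],0],
    [[0,0,0.94],[0.061,-0.21,-0.03],0]
  ]
}}

```text
clock: 23.75
ee_pos: [484.7, -412.6, 324.4]
tcp_rot: [0.307, 0.952, 0.002, -0.002]
wrist_force: [0.8, 1.1, 0.3]
width: 85.2
grasp_force: 0.0
```

Run:
```python
from h import *
s,c,W=wrist('w7');y=Rn.from_quat(s['tcp_rot']).as_matrix();print(s['ee_pos'],y[:,1],y[:,2],s['qpos'].round(2))
a=sel(W,(485,-416),26,34,44);print('dial',len(a),(a.min(0)+a.max(0))/2,a.mean(0),fitc(a))
a=sel(W,(485,-416),40,19,30);print('body',len(a),(a.min(0)+a.max(0))/2)
a=sel(W,(565,-400),40,15,60);print('pink',len(a),a.min(0),a.max(0))
t=grab('top');Wt=world(t);a=sel(Wt,(424,-144),25,85,105);print('knob',len(a),a.mean(0),a[:,2].max())
cv2.imwrite('pics/k.png',np.hstack([cv2.resize(t['color'][200:230,280:320][...,::-1],(400,300),interpolation=2),cv2.resize(c['color'][...,::-1],(400,300))]))
```

```text
[ 484.70843682 -412.6026594   324.38773105] [0.58458017 0.81133226 0.00244797] [-0.00183357  0.00433831 -0.99998891] [ 0.67  0.8  -0.07  1.6   0.07  0.75  1.52]
dial 1584 [ 485.53978075 -418.77253364   38.39995   ] [ 484.70402169 -418.32488579   37.58941339] [ 485.  -418.4   14.7]
body 1564 [ 485.70815956 -419.19700792   24.54096522]
pink 2035 [ 558.37161465 -434.54736407   15.06721609] [ 604.95892275 -372.38449148   42.26831379]
knob 75 [ 423.18538519 -142.03994549   94.46130341] 103.65194833435135
```

View pics/k.png

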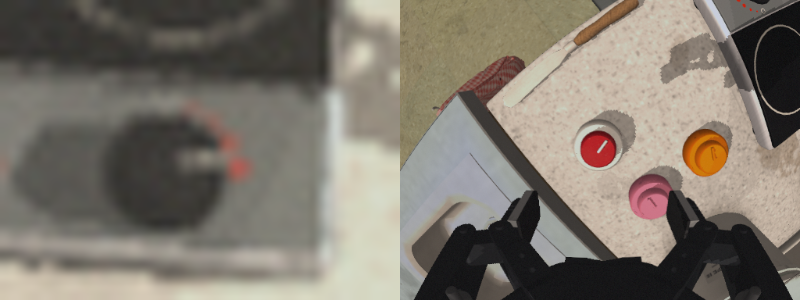

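The white line on the safety knob points right and the grip top is back up at 94.5 mm. The red dial on the white body (600,148 in the composite) is at world (485.5,-418.6), and the pink one is clear. I descend and grip.

>>> {"api": "servo_tool", "payload": {
  "targets": [
    [[0,0,0],[0.001,-0.006,-0.04],0],
    [[0,0,0],[0.001,-0.006,-0.09],0],
    [[0,0,0],[0.001,-0.006,-0.12],0],
    [[0,0,0],[0.001,-0.006,-0.124],0],
    [[0,0,0],[0.001,-0.006,-0.124],1],
    [[0,0,0],[0.001,-0.006,-0.124],1],
    [[0,0,0],[0.001,-0.006,-0.124],1],
    [[0,0,0],[0.001,-0.006,-0.124],1]
  ]
}}

```text
clock: 24.85
ee_pos: [486.3, -420.5, 202.8]
tcp_rot: [0.307, 0.952, 0.0, 0.0]
wrist_force: [-0.6, 0.9, 7.3]
width: 40.9
grasp_force: 59.5
```

>>> {"api": "servo_tool", "payload": {
  "targets": [
    [[0,0,-0.1],[0,0,0.001],1],
    [[0,0,-0.28],[0,0,0.001],1],
    [[0,0,-0.46],[0,0,0.001],1],
    [[0,0,-0.64],[0,0,0.001],1],
    [[0,0,-0.82],[0,0,0.001],1],
    [[0,0,-1.0],[0,0,0.001],1],
    [[0,0,-1.18],[0,0,0.001],1],
    [[0,0,-1.3],[0,0,0.001],1]
  ]
}}

```text
clock: 25.85
ee_pos: [485.5, -420.5, 202.9]
tcp_rot: [0.822, 0.57, 0.001, 0.001]
wrist_force: [-1.9, -0.8, 2.5]
width: 40.5
grasp_force: 61.4
```

>>> {"api": "servo_tool", "payload": {
  "targets": [
    [[0,0,-0.1],[0,0,0],1],
    [[0,0,-0.2],[0,0,0],1],
    [[0,0,-0.24],[0,0,0],1],
    [[0,0,-0.24],[0,0,0],1],
    [[0,0,-0.24],[0,0,0],0.5],
    [[0,0,-0.24],[0,0,0],0],
    [[0,0,-0.24],[0,0,0],0],
    [[0,0,-0.24],[0,0,0],0]
  ]
}}

```text
clock: 26.85
ee_pos: [486.4, -419.3, 201.3]
tcp_rot: [0.883, 0.47, 0.002, 0.0]
wrist_force: [0.2, -0.3, -0.0]
width: 85.4
grasp_force: 0.0
```

>>> {"api": "servo_tool", "payload": {
  "targets": [
    [[0,0,0],[0,0,0.01],0],
    [[0,0,0],[0,0,0.04],0],
    [[0,0,0],[0,0,0.08],0],
    [[0,0,0],[-0.03,-0.02,0.12],0],
    [[0,0,0],[-0.04,-0.02,0.14],0],
    [[0,0,0],[-0.04,-0.02,0.14],0],
    [[0,0,0],[-0.04,-0.02,0.14],0],
    [[0,0,0],[-0.04,-0.02,0.14],0]
  ]
}}

```text
clock: 27.85
ee_pos: [446.9, -438.5, 339.8]
tcp_rot: [0.882, 0.47, 0.002, -0.001]
wrist_force: [-1.2, 0.8, -0.2]
width: 85.2
grasp_force: 0.0
```

Run:
```python
from h import *
s,c,W=wrist('w8');t=grab('top');sc=grab('scene')
f=lambda i:cv2.resize(i[...,::-1],(400,300),interpolation=2)
cv2.imwrite('pics/end.png',np.vstack([np.hstack([f(c['color']),f(sc['color'][225:315,325:445])]),np.hstack([f(t['color'][160:220,219:299]),f(sc['color'][150:279,215:387])])]))
```

```text
(no output)
```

View pics/end.png

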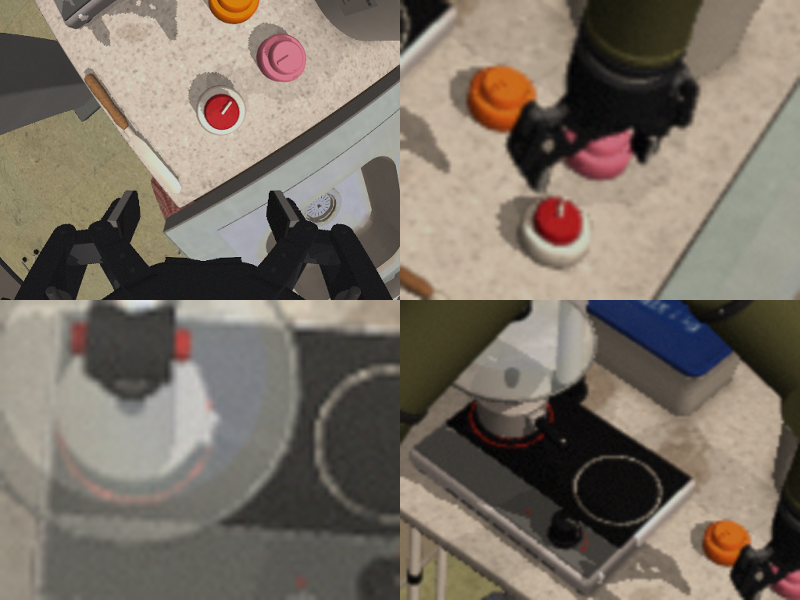

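The dial mark looks the same in the rotated wrist view, so the dial turned with the tool by about 1.54 rad. The covered pan stands in the red ring, the knob is on, and the gripper is clear. Handing in.

```bash
python3 -c "
from bench import robot
print(robot.job_done())"
```

```text
the job is handed in; nothing more can be done
None
```

I handed the job in at about 28 s with every step carried out, but the judge returned no verdict. The lid is seated, the covered pan stands about 3 mm from the red ring's centre, the safety knob is turned on and back up, the timer is wound about 1.54 rad, and I saw no contact with the hood, stone model, spatula or dropper.

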